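# Third hand: hold a hard drive against the end plate of an assembly jig

## Task

Stand the loose hard drive on its long edge in the channel of the assembly jig, connector end towards the steel end plate, and let go of it. Then push the jig's sliding jaw up behind it so that the drive is pressed against the end plate with the jaw's spring plunger about half way in (the black ring on the plunger just reaching the jaw), never all the way in, and finish while still holding the jaw there, touching only the jaw, so that a colleague can put in the screws. Leave the other things on the desk where they are.

Things in the scene. Friction and masses are not known exactly. Their poses are not given: they have to be found in the camera images.
- drive: The loose 3.5 inch hard drive, bare metal, 147 long (x) x 26 thick (y) x 102 mm high (z) as it stands on its long edge on the desk, about 0.4 to 0.65 kg. Origin: centre of its underside. Its +x end is the connector end (black connector strip, also a black mark on the top edge at that end); the -x end is plain.
- connector_end (a point): Centre of the drive's connector end face (73.5 mm along +x from the drive's origin, 51 mm up).
- jig: Aluminium jig fixed to the desk, base 350 x 110 x 12 mm. Origin at desk level on the centre line of the channel; +x runs from jaw to end plate, z up; base from x = -190 to +160 mm. Channel floor 12 mm above the desk; two rails, x = -20 to +120 mm, leave 32 mm width, with outward-flared lips up to 46 mm above the desk, 56 mm over the lips. Face of the end plate at x = +130 mm.
- endplate: Fixed upright steel end plate at the jig's +x end, 70 wide x 98 high x 7 mm thick, top 110 mm above the desk. Its origin and axes coincide with the jig's; the face that the drive is pressed against lies at x = +130 mm and looks to -x.
- jaw (a joint): Travel of the sliding jaw along the jig's +x (m): 0 = fully back, 0.10 = end. About 1.2 N friction, no lock. Back face at jig x = -160 mm + travel, front face at -120 mm + travel. With the drive (147 mm) against the end plate the plunger touches it at travel 0.073 and is half way in at 0.085.
- jaw_back (a point): Point on the jaw's flat back (-x) face, mid-width, 90 mm above the desk; axes as the jig's. Grey jaw: block 40 mm long (x), 60 wide, up to 41 mm above the desk, with a post 40 mm long x 36 wide on it up to 114 mm; the back face is free to push. Behind it at jig x = -190 to -178 mm stands a fixed bar 30 mm high.
- plunger (a joint): How far the spring plunger on the jaw's front is pressed in (m): 0 out, 0.012 half way, 0.024 bottomed out. About 830 N/m (10 N half way), no preload. Steel rod 16 mm across, head 24 mm across and 4 mm thick, axis 63 mm above the desk along jig x; a black ring marks half way on the rod.
- plunger_tip (a point): Centre of the plunger's front face; with the plunger out it is 30 mm in front of the jaw's front face. Axes as the jig's.
- screwdriver: Bystander: screwdriver lying on the desk, 170 mm long. Origin at its middle underneath.
- screw_tray: Bystander: small open grey tray 75 x 75 x 20 mm. Origin: centre of its underside.
- mug: Bystander: white mug, 80 mm across, 92 mm high. Origin: centre of its underside.
- mouse: Bystander: black computer mouse, about 80 x 60 x 34 mm. Origin underneath it.
Not all that is in view belongs to the job. What is shaped like the drive but blue or pink is not meant.

How it is judged (in metres and radians):
On the way:
1. the drive stands in the channel on its edge, connector end towards the end plate, and has been let go (z of drive in the frame of jig between 0.008 and 0.016 m and y of drive in the frame of jig between -0.006 and 0.006 m and angle between the z axis of drive and the z axis of jig, either way round below 0.08 rad and angle between the x axis of drive and the x axis of jig, either way round below 0.08 rad and x of connector_end in the frame of jig above 0.04 m and contact force between the fingers and drive below 0.3 N), for 0.2 s.
At the end, for the whole second after the job is handed in: Drive on its edge in the channel (floor 4 mm, centre line 6 mm, 0.08 rad), connector end against the end plate with 3.5 to 17 N, plunger in 7 to 18 mm, at rest, fingers off the drive, all through the last second while the arm keeps pushing the jaw (z of drive in the frame of jig between 0.008 and 0.016 m and y of drive in the frame of jig between -0.006 and 0.006 m and angle between the z axis of drive and the z axis of jig, either way round below 0.08 rad and angle between the x axis of drive and the x axis of jig, either way round below 0.08 rad and x of connector_end in the frame of jig above 0.126 m and contact force between drive and endplate between 3.5 and 17 N and value of joint plunger between 0.007 and 0.018 m and linear speed of drive below 0.01 m/s and contact force between the fingers and drive below 0.3 N); the arm keeps its last pose, push and grip.
It fails at once if the plunger is pressed all the way in (over 23 mm) (value of joint plunger above 0.023 m).
It fails at once if a bystander is moved more than 30 mm (distance of any of screwdriver, screw_tray, mug, mouse from where it was at the start of the episode above 0.03 m).
It also fails if it takes over 54 s, if anything falls off the work surface, if the arm or the gripper's body presses on something with over 40 N, if the wrist force passes 120 N, or if a joint passes its speed limit or range.

## Robot

A 7-joint arm with a two-finger parallel gripper is mounted at the origin on the work surface. World frame = base frame: x ahead of the robot, y to its left, z up, the work surface at z = 0. Lengths are in m, angles in degrees, forces in N, time in s.
With the tool pointing down it reaches from about 0.425 to 0.825 m from the base axis. Payload 3.6 kg.
Tool frame: the origin (TCP) lies midway between the tips of the shut fingers; the grasp point (between the pads) lies 19 mm behind it (robot.pinch_z is the z of the grasp point in the tool frame, in m); z points along the fingers, y is the line along which they close (so a half turn about z gives the same grasp; the last joint's range is limited). The gripper opens to 93 mm and grips with 3 to 60 N. Pads are 15 mm wide; open, the fingers measure 128 mm over their backs; the gripper's body (75 mm by 188 mm) begins 65 mm behind the grasp point.
Start: joints at [-66.893, 35.231, -0.722, 81.555, 0.464, 63.22, -2.315], TCP at [0.271, 0.591, 0.193] pointing down, gripper open.
Joint ranges: [-178.69, 178.69], [-17.37, 117.87], [-77.05, 75.6], [15.02, 138.74], [-78.02, 258.01], [0.78, 113.62], [-162.83, 162.83]. Speed limits (degrees/s): [159.86, 159.86, 180, 180, 180, 180, 180].

## Interface

Orientations are given as a 3x3 rotation matrix whose columns are the frame's x, y, z axes.
In Python, from station import robot gives the robot as it stands. The module is installed in compiled form; this text tells all that it offers. Calls block until the motion is done:
- robot.move_ptp(position, orientation): joint-space move of the TCP to a pose.
- robot.move_linear(position, frame=None, speed=0.15): straight line of the TCP; frame=None keeps the orientation; speed is the mean speed in m/s.
- robot.move_joints(angles): joint-space move.
- robot.set_gripper(opening): finger opening in m; the grip force is fixed at half the most; returns when the fingers have stopped.
- robot.pause(seconds).
- robot.ik(position, orientation): joint angles nearest the present ones, or None.
- robot.get_state(): the state.
- robot.capture(name): name is "side" or "top"; returns the picture (480x640x3 uint8, blue, green, red); there is no depth.
- robot.get_calibration(name): a dict with "fx", "fy", "cx", "cy" (pixels), "camera_from_world" (4x4, takes a point from world to camera coordinates). Camera axes: x right, y down, z forward; pixel columns grow to the right and rows downward; lengths in m; the calibration is good to about 2 mm. A picture is of the moment at which its call begins. get_calibration takes no time and is no camera call.
A pose or a line that the arm cannot do raises robot.IKError and nothing moves.
- robot.hand_in(): hands the job in; it is judged then, once.
The state is a dict: "time_s": time; "q": joint angles; "qvel": joint speeds; "effort": joint torques, N m; "position": TCP position; "tcp_rot": TCP orientation; "contact_force": force on the tool from outside, world axes, zero at the start; "moment": the same for the moment, N m; "opening": finger opening in m; "grip_force": force on a finger pad.
Only numpy, scipy, OpenCV 4.12 (cv2) and the standard library are available. Lean on these libraries where they do the work, as an engineer would, in place of code of your own. Each camera call takes 0.05 s, during which the arm holds its last target. There are 200 camera calls.

## Working session

There is one attempt and no reset: what is moved stays moved. The work goes in short steps, each a Python script; the robot and the scene stay as the last script left them, time stands still between calls to the robot, and variables do not carry over. Pictures are saved under pics/ and viewed, at most 10 in all, crops included, and the job is handed in when it is done.

```bash
mkdir -p pics; ls; python3 - <<'E'
from station import robot
import cv2,numpy as np
for n in("top","side"):
    cv2.imwrite(f"pics/{n}0.png",robot.capture(n)); c=robot.get_calibration(n)
    T=np.array(c["camera_from_world"]);print(n,c["fx"],c["fy"],c["cx"],c["cy"],T.round(3).tolist(),(-T[:3,:3].T@T[:3,3]).round(3))
s=robot.get_state();print(s["position"],np.round(s["tcp_rot"],3),s["opening"],robot.pinch_z)
E
```

```text
pics
top 574.0972230985948 574.0972230985948 322.8895793396531 240.13348528571282 [[0.019, -1.0, 0.005, -0.04], [-0.978, -0.019, -0.206, 0.55], [0.206, -0.001, -0.978, 1.238], [0.0, 0.0, 0.0, 1.0]] [ 0.283 -0.029  1.325]
side 519.8728261190397 519.8728261190397 323.88807155628723 242.9789882100652 [[0.94, -0.34, 0.016, -0.544], [-0.226, -0.66, -0.716, 0.162], [0.254, 0.67, -0.698, 1.336], [0.0, 0.0, 0.0, 1.0]] [ 0.208 -0.972  1.057]
[0.27053179 0.59020258 0.19172699] [[-0.909  0.417 -0.001]
 [ 0.417  0.909 -0.002]
 [-0.    -0.002 -1.   ]] 0.09332782090492042 -0.0188
```

View pics/top0.png

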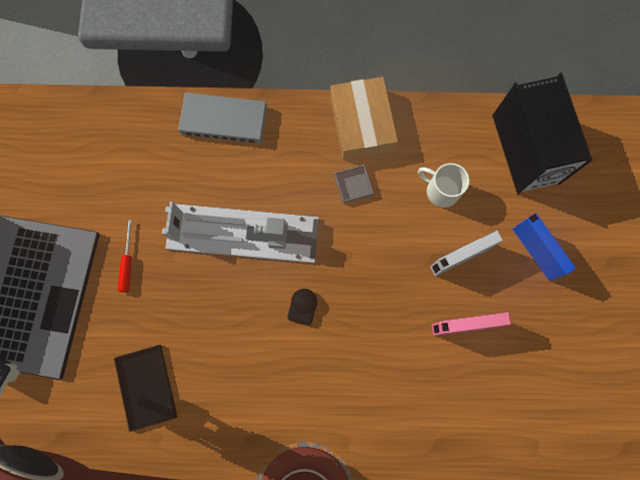

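View pics/side0.png

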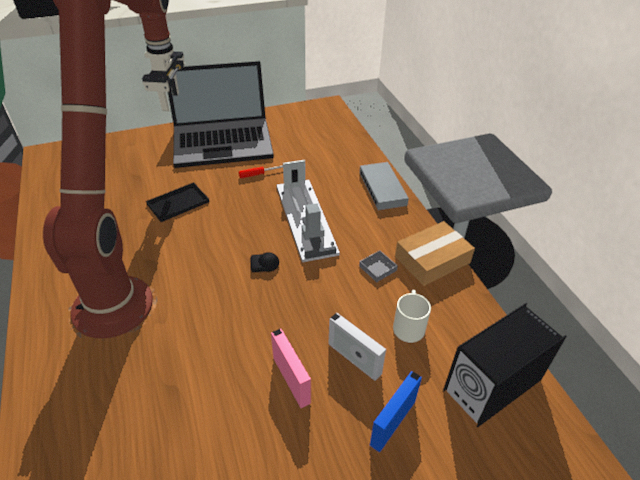

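Candidates for the drive: bare-metal one at top (467,254) / side (357,347); blue at (543,248); pink at (470,324); the flat grey box at (222,118) is another shape. By the description the bare metal one is meant, with its black mark at the left end (437,267). I'll check that in a close crop.

```bash
python3 - <<'E'
import cv2,numpy as np
t=cv2.imread("pics/top0.png")
a=cv2.resize(t[190:276,155:330],None,fx=4.5,fy=4.5,interpolation=cv2.INTER_CUBIC)[:, :787]
cv2.imwrite("pics/jig.png",a)
s=cv2.imread("pics/side0.png")
b=cv2.resize(t[222:287,420:510],(540,390),interpolation=cv2.INTER_CUBIC)
cv2.imwrite("pics/drv.png",b)
E
```

```text
(no output)
```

View pics/jig.png

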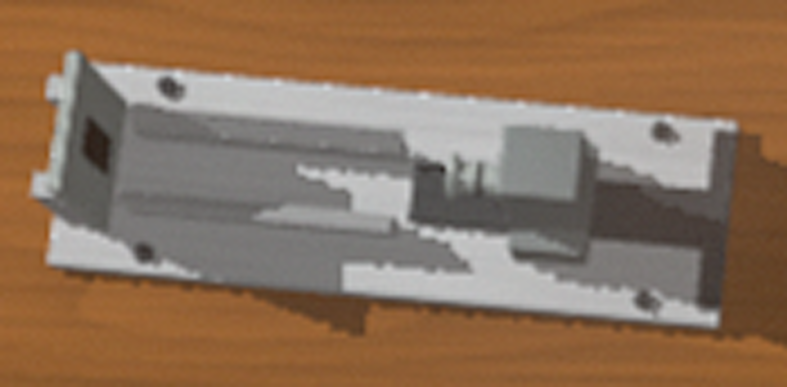

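View pics/drv.png

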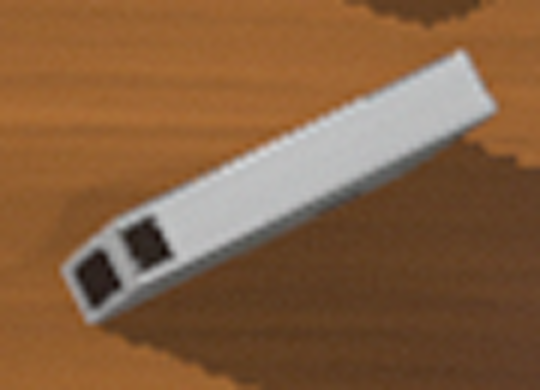

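The crop confirms the bare-metal drive: black connector strip at (96,278) and top mark at (146,242), both at its left end, facing the same way as the end plate. The jig crop shows the end plate at the left, the jaw post top at about (543,160) and the base's right corners at (737,121) and (718,320). Next I fit both poses and check them with an overlay in both views.

```bash
cat > h.py <<'E'
import numpy as np,cv2
from scipy.optimize import least_squares
from station import robot
def proj(n,P):
    c=robot.get_calibration(n);T=np.array(c["camera_from_world"]);p=np.atleast_2d(P)@T[:3,:3].T+T[:3,3]
    return np.c_[c["fx"]*p[:,0]/p[:,2]+c["cx"],c["fy"]*p[:,1]/p[:,2]+c["cy"]]
def world(pose,L):
    L=np.atleast_2d(np.array(L,float));a=pose[2];R=np.array([[np.cos(a),-np.sin(a),0],[np.sin(a),np.cos(a),0],[0,0,1]])
    return L@R.T+[pose[0],pose[1],0]
def fit(n,L,px,x0):
    r=least_squares(lambda v:(proj(n,world(v,L))-px).ravel(),x0,loss="soft_l1",x_scale=[.01,.01,.05])
    return r.x,(proj(n,world(r.x,L))-px).round(1)
def box(x0,x1,y0,y1,z0,z1): return np.array([[x,y,z] for x in(x0,x1) for y in(y0,y1) for z in(z0,z1)])
def draw(im,n,pose,B,col):
    p=proj(n,world(pose,B))
    for i in range(8):
        for b in(1,2,4):
            if not i&b: cv2.line(im,*[tuple(int(round(k*8)) for k in p[j]) for j in(i,i|b)],col,1,cv2.LINE_AA,3)
E
python3 - <<'E'
from h import *
un=lambda q,s,o:(np.array(q,float)+.5)/s-.5+o
D=[[.0735,-.013,.102],[.0735,.013,.102],[-.0735,-.013,.102],[-.0735,.013,.102],[.0735,-.013,0],[.0735,.013,0]]
d,r=fit("top",D,un([(107,222),(135,278),(463,50),(497,107),(62,268),(90,322)],6,[420,222]),[.5,-.3,1.9]);print("drive",d.round(4),np.degrees(d[2]),r.tolist())
J=[[-.19,-.055,.012],[-.19,.055,0],[.16,.055,0],[.137,-.035,.11],[-.16,-.018,.114],[-.12,-.018,.114],[-.16,.018,.114],[-.12,.018,.114]]
j,r=fit("top",J,un([(737,121),(718,327),(47,268),(70,50),(584,130),(505,126),(582,200),(500,193)],4.5,[155,190]),[.55,.15,1.57]);print("jig",j.round(4),np.degrees(j[2]),r.tolist())
np.save("poses.npy",[d,j])
ims=[]
for n,(x,y,w,h) in(("top",(155,180,360,110)),("side",(250,140,150,250))):
    im=cv2.imread(f"pics/{n}0.png")
    draw(im,n,d,box(-.0735,.0735,-.013,.013,0,.102),(0,0,255))
    for B in(box(-.19,.16,-.055,.055,0,.012),box(.13,.137,-.035,.035,.012,.11),box(-.16,-.12,-.018,.018,.041,.114)): draw(im,n,j,B,(0,255,0))
    s=2.1; ims.append(cv2.resize(im[y:y+h,x:x+w],None,fx=s,fy=s,interpolation=cv2.INTER_CUBIC))
W=max(i.shape[1] for i in ims)
ims=[cv2.copyMakeBorder(i,0,0,0,W-i.shape[1],0) for i in ims]
o=cv2.vconcat(ims);print(o.shape);cv2.imwrite("pics/ov.png",cv2.resize(o,None,fx=min(1,600/o.shape[0]),fy=min(1,600/o.shape[0])))
E
```

```text
drive [ 0.5284 -0.3497  2.0399] 116.88051576176179 [[0.1, -0.5], [1.2, 0.8], [0.0, -0.6], [0.2, 0.4], [-1.1, -0.5], [-0.5, 0.4]]
jig [0.5776 0.2083 1.5037] 86.15650282298027 [[-13.8, -1.3], [-13.8, -0.4], [-13.1, -0.0], [-16.1, -0.4], [3.6, 0.3], [2.9, -0.3], [2.4, 0.9], [2.2, 0.9]]
(756, 756, 3)
```

View pics/ov.png

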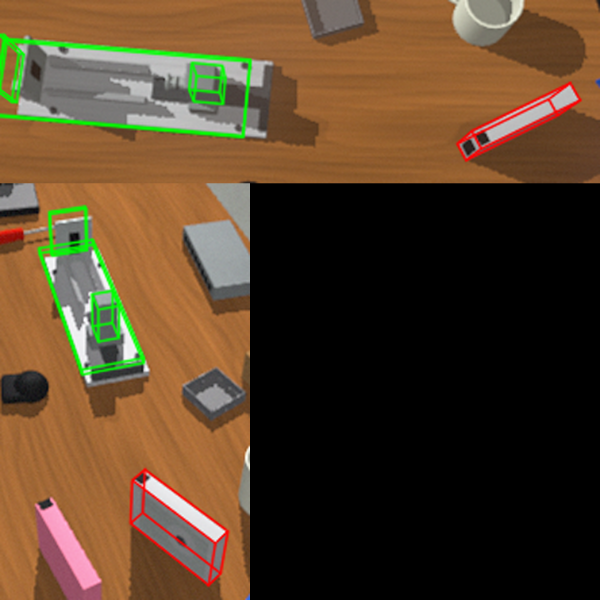

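The drive fits in both views. The jig fit fails because the jaw isn't fully back, so I refit with the jaw travel as an unknown.

```bash
python3 - <<'E'
from h import *
un=lambda q,s,o:(np.array(q,float)+.5)/s-.5+o
J=np.array([[-.19,-.055,.012],[-.19,.055,0],[.16,.055,0],[.137,-.035,.11],[-.16,-.018,.114],[-.12,-.018,.114],[-.16,.018,.114],[-.12,.018,.114]])
px=un([(737,121),(718,327),(47,268),(70,50),(584,130),(505,126),(582,200),(500,193)],4.5,[155,190])
m=np.zeros((8,3));m[4:,0]=1
f=lambda v:(proj("top",world(v[:3],J+m*v[3]))-px).ravel()
r=least_squares(f,[.58,.17,1.5,.03],loss="soft_l1",x_scale=[.01,.01,.05,.01]);v=r.x;print(v.round(4),np.degrees(v[2]),f(v).reshape(-1,2).round(1).tolist())
d=np.load("poses.npy")[0];j=v[:3];np.save("poses.npy",[d,j]);np.save("travel.npy",v[3])
ims=[]
for n,(x,y,w,h) in(("top",(155,190,180,85)),("side",(260,150,110,115))):
    im=cv2.imread(f"pics/{n}0.png")
    s=4;im=im[y:y+h,x:x+w];im=cv2.resize(im,None,fx=s,fy=s,interpolation=cv2.INTER_CUBIC)
    for B in(box(-.19,.16,-.055,.055,0,.012),box(.13,.137,-.035,.035,.012,.11),box(-.16+v[3],-.12+v[3],-.018,.018,.041,.114)):
        p=(proj(n,world(j,B))-[x,y]+.5)*s-.5
        for i in range(8):
            for b in(1,2,4):
                if not i&b: cv2.line(im,*[tuple(int(round(k*8)) for k in p[q]) for q in(i,i|b)],(0,255,0),1,cv2.LINE_AA,3)
    ims.append(im)
W=max(i.shape[1] for i in ims)
o=cv2.vconcat([cv2.copyMakeBorder(i,0,0,0,W-i.shape[1],0) for i in ims]);k=600/o.shape[0];cv2.imwrite("pics/ov2.png",cv2.resize(o,None,fx=k,fy=k,interpolation=cv2.INTER_AREA))
# reach checks
a=d[2]
for nm,p,yaw in(("drive",world(d,[0,0,0])[0],a),("place",world(j,[.05,0,0])[0],j[2]),("jaw",world(j,[-.19,0,0])[0],j[2])):
    x=np.array([np.cos(yaw),np.sin(yaw),0])
    for s in(1,-1):
        R=np.c_[s*x,np.cross([0,0,-1],s*x),[0,0,-1]]
        for z in(.05,.09,.2): 
            q=robot.ik([p[0],p[1],z],R);print(nm,s,z,np.hypot(*p[:2]).round(3),None if q is None else np.round(q,0))
E
```

```text
[0.5768 0.1756 1.4977 0.0387] 85.81216122528689 [[0.2, -0.2], [-0.0, 0.7], [0.7, 0.2], [-1.1, -0.1], [0.9, -0.2], [0.2, -1.0], [-0.4, 0.3], [-0.6, 0.2]]
drive 1 0.05 0.634 [ 19.  44.  21.  93. -20.  46.  76.]
drive 1 0.09 0.634 [ 17.  42.  26.  92. -22.  51.  78.]
drive 1 0.2 0.634 [ 10.  38.  39.  85. -25.  66.  80.]
drive -1 0.05 0.634 [ -0.  59.  65.  94. -58.  66. -73.]
drive -1 0.09 0.634 [ -0.  56.  65.  92. -54.  68. -76.]
drive -1 0.2 0.634 [ -0.  47.  65.  85. -43.  76. -85.]
place 1 0.05 0.623 [-31.  43.  14.  95. -13.  44. -16.]
place 1 0.09 0.623 [-32.  40.  15.  93. -12.  49. -16.]
place 1 0.2 0.623 [-34.  33.  18.  86. -11.  62. -18.]
place -1 0.05 0.623 [ -7.  45. -28.  94.  26.  48. 130.]
place -1 0.09 0.623 [ -7.  42. -28.  92.  23.  52. 132.]
place -1 0.2 0.623 [ -7.  35. -28.  85.  17.  64. 138.]
jaw 1 0.05 0.563 [-12.  39.  18. 105. -18.  39.  12.]
jaw 1 0.09 0.563 [-14.  36.  20. 103. -17.  44.  11.]
jaw 1 0.2 0.563 [-17.  29.  25.  96. -14.  58.   8.]
jaw -1 0.05 0.563 [ 16.  40. -26. 104.  26.  41. 151.]
jaw -1 0.09 0.563 [ 16.  37. -26. 103.  21.  46. 155.]
jaw -1 0.2 0.563 [ 36.  41. -66.  95.  39.  71. 138.]
```

View pics/ov2.png

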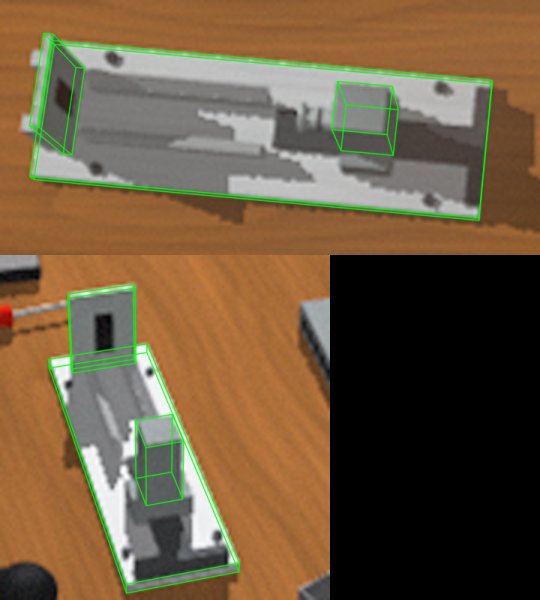

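Base, plate and post now coincide in both views; jaw travel is about 0.039. Next I grasp the drive.

```bash
cat >> h.py <<'E'
d,j=np.load("poses.npy"); down=np.array([0,0,-1.])
def ori(yaw):
    x=np.array([np.cos(yaw),np.sin(yaw),0]);return np.c_[x,np.cross(down,x),down]
def rep(t=""):
    s=robot.get_state();print(t,round(s["time_s"],2),np.round(s["position"],4),"F",np.round(s["contact_force"],1),"op",round(s["opening"],4),"g",round(s["grip_force"],1));return s
E
python3 - <<'E'
from h import *
rep()
p=world(d,[0,0,.2])[0]
robot.move_ptp(p,ori(d[2]));rep("above")
p[2]=.060;robot.move_linear(p,speed=.12);rep("down")
robot.set_gripper(.0);rep("grip")
p[2]=.065;robot.move_linear(p,speed=.05);rep("lift")
p[2]=.26;robot.move_linear(p,speed=.15);rep("up")
cv2.imwrite("pics/s1.png",cv2.hconcat([robot.capture("side")[150:420,200:480],robot.capture("top")[150:420,380:600]]))
E
```

```text
0.1 [0.2705 0.5902 0.1917] F [ 0.6 -0.6  0.1] op 0.0933 g 0.0
above 3.5 [ 0.5292 -0.3487  0.1998] F [-0.5 -0.5  0.3] op 0.0932 g 0.0
down 4.82 [ 0.5289 -0.3502  0.0609] F [-0.2  0.1  0.9] op 0.093 g 0.0
grip 5.87 [ 0.5282 -0.3498  0.06  ] F [-1.1 -0.9  0.4] op 0.0255 g 30.0
lift 6.12 [ 0.5281 -0.3489  0.0642] F [ 0.3 -0.7 -6.6] op 0.0258 g 30.0
up 7.57 [ 0.528  -0.3491  0.2588] F [ 0.1 -0.4 -5.6] op 0.026 g 30.0
```

View pics/s1.png

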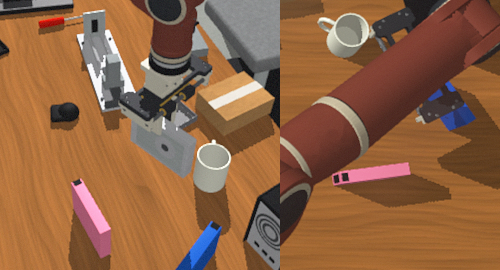

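The drive is held level at its middle: opening 26 mm, about 6 N of weight, at (160,145) in the side crop. Next I carry it over the channel and lower it.

```bash
python3 - <<'E'
from h import *
p=world(j,[.0465,0,.26])[0]
robot.move_ptp(p,ori(j[2]));rep("above")
p[2]=.130;robot.move_linear(p,speed=.12);robot.pause(.3);s0=rep("pre")
cv2.imwrite("pics/s2.png",cv2.hconcat([cv2.resize(robot.capture(n)[y:y+130,x:x+160],(400,325),interpolation=cv2.INTER_CUBIC) for n,x,y in(("side",230,130),("top",150,160))]))
for z in np.arange(.12,.0711,-.005).tolist()+[.0725]:
    p[2]=z;robot.move_linear(p,speed=.05);s=robot.get_state();f=s["contact_force"]-s0["contact_force"]
    print(round(z,4),np.round(f,1),np.round(s["position"],4),np.round(s["moment"]-s0["moment"],2))
    if np.linalg.norm(f)>9: break
E
```

```text
above 9.73 [0.5807 0.22   0.2603] F [-0.5 -0.2 -6.4] op 0.0259 g 30.0
pre 11.27 [0.5804 0.222  0.1304] F [-0.1  0.1 -5.8] op 0.0256 g 30.0
0.12 [ 0.4 -0.7 -0.6] [0.5796 0.222  0.1192] [-0.08 -0.03  0.01]
0.115 [-0.3 -0.8 -0.1] [0.5798 0.222  0.1146] [ 0.04 -0.03 -0.05]
0.11 [ 0.6  0.7 -0.4] [0.5798 0.222  0.1095] [ 0.03 -0.03  0.02]
0.105 [ 0.2 -0.6  0.2] [0.5798 0.222  0.1045] [-0.01 -0.04 -0.02]
0.1 [ 0.9 -0.4 -0.4] [0.5798 0.222  0.0995] [-0.02 -0.02 -0.04]
0.095 [ 0.   0.6 -0.5] [0.5798 0.222  0.0945] [-0.01 -0.01  0.01]
0.09 [-0.9 -0.3 -0.7] [0.5798 0.222  0.0895] [-0.   -0.03 -0.05]
0.085 [-0.3 -1.   0.3] [0.5798 0.222  0.0845] [ 0.03 -0.04 -0.02]
0.08 [ 0.2  0.7 -0.2] [0.5798 0.222  0.0795] [ 0.   -0.09  0.01]
0.075 [ 0.1  0.1 -0. ] [0.5798 0.222  0.0745] [-0.03 -0.06 -0.01]
0.0725 [ 0.  -0.6 -0. ] [0.5801 0.222  0.0723] [ 0.03 -0.05 -0.04]
```

View pics/s2.png

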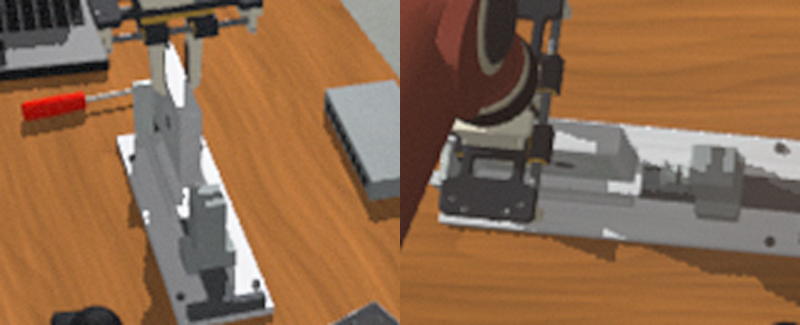

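The drive slid into the channel without touching anything. I'll feel for the floor, let go, back off and look.

```bash
python3 - <<'E'
from h import *
p=world(j,[.0465,0,.072])[0]
for z in(.0715,.0705,.0695,.0685,.0675):
    p[2]=z;robot.move_linear(p,speed=.02);robot.pause(.1);s=rep(z)
    if s["contact_force"][2]>-3: break
robot.set_gripper(.06);robot.pause(.3);rep("open")
p[2]=.25;robot.move_linear(p,speed=.2)
robot.set_gripper(0)
q=world(j,[-.155,0,.25])[0];robot.move_ptp(q,ori(j[2]));rep("behind")
cv2.imwrite("pics/s3.png",cv2.hconcat([cv2.resize(robot.capture(n)[y:y+130,x:x+160],(400,325),interpolation=cv2.INTER_CUBIC) for n,x,y in(("side",230,140),("top",150,170))]))
E
```

```text
0.0715 14.57 [0.5805 0.222  0.072 ] F [-1.1  0.  -2.6] op 0.0257 g 30.0
open 15.62 [0.5802 0.2219 0.0715] F [ 0.3 -0.9 -0.7] op 0.0601 g 0.0
behind 18.52 [0.566  0.0235 0.2497] F [ 0.4  0.2 -0.1] op 0.0005 g 0.0
```

View pics/s3.png

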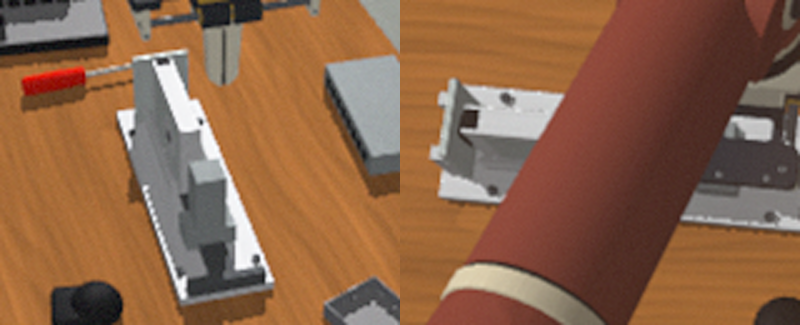

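The drive stands upright in the channel, released, with its black mark towards the end plate (163,62 in the side crop). Next I push the jaw in small steps, watching the force.

```bash
cat >> h.py <<'E'
jx=world([0,0,j[2]],[1,0,0])[0]
def F(n=8):
    v=[]
    for _ in range(n): robot.pause(.02);v.append(robot.get_state()["contact_force"]@jx)
    return -np.mean(v)
def jigx(): return (robot.get_state()["position"]-[j[0],j[1],0])@jx
E
python3 - <<'E'
from h import *
p=lambda x:world(j,[x,0,.078])[0]
robot.move_linear(p(-.155),speed=.15);robot.pause(.2);f0=F();print("f0",f0)
xs=list(np.arange(-.14,-.1049,.005))+list(np.arange(-.102,-.0839,.002))
for x in xs:
    robot.move_linear(p(x),speed=.04);f=F(6)-f0;print(round(x,4),round(jigx(),4),round(f,1))
    if f>7: break
rep()
E
```

```text
f0 0.1336120449611084
-0.14 -0.1402 0.1
-0.135 -0.135 -0.1
-0.13 -0.1299 -0.2
-0.125 -0.1246 -0.2
-0.12 -0.1194 0.1
-0.115 -0.1144 0.1
-0.11 -0.1094 -0.1
-0.105 -0.1049 0.9
-0.102 -0.1029 3.6
-0.1 -0.1 3.8
-0.098 -0.0977 3.2
-0.096 -0.0957 3.4
-0.094 -0.0938 3.5
-0.092 -0.0921 4.2
-0.09 -0.0907 4.9
-0.088 -0.0895 5.8
-0.086 -0.0883 6.9
-0.084 -0.0871 8.2
 27.01 [0.5705 0.0887 0.0781] F [-1.7 -7.9  1.1] op 0.0005 g 4.0
```

The plunger met the drive at x=-0.105 and the drive slid up to the plate at about -0.093. The slope since then is about 800 N/m, which is the spring. I continue to about 10.8 N.

```bash
python3 - <<'E'
from h import *
for x in np.arange(-.083,-.0759,.001):
    robot.move_linear(world(j,[x,0,.078])[0],speed=.03);robot.pause(.1);f=F(10)-.13;print(round(x,4),round(jigx(),4),round(f,1))
    if f>10.6 or jigx()>-.0822: break
robot.pause(.5);rep();print(F(20),jigx())
a=cv2.resize(robot.capture("side")[150:260,260:370],(600,600),interpolation=cv2.INTER_CUBIC);cv2.imwrite("pics/s4.png",a)
E
```

```text
-0.083 -0.0868 8.7
-0.082 -0.0863 9.2
-0.081 -0.0857 9.9
-0.08 -0.0851 10.4
-0.079 -0.0845 10.9
 30.09 [0.5707 0.0913 0.0781] F [ -0.9 -10.6   1.3] op 0.0007 g 5.5
11.096786250662054 -0.08454366523255119
```

View pics/s4.png

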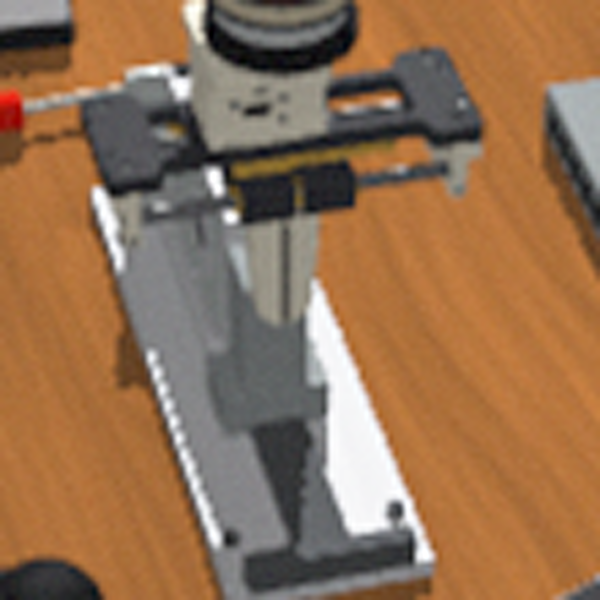

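The fingers press only on the jaw's back face (280,320). The force is steady at 11 N, which puts the plunger about 10–12 mm in. The position estimate agrees, so I hand in.

```bash
python3 -c "
from station import robot
print(robot.hand_in())"
```

```text
the job is handed in; nothing more can be done
None
```

I handed the job in at about 30 s: the drive stands in the jig channel with its connector end pressed against the end plate, and the arm is holding the jaw with about 11 N. By force and position the plunger is roughly half way in, but I couldn't see the black ring or the connector contact in the last picture, and the hand-in gave no verdict.

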